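# Work the scooter's new brake lever and hold it in against its stop

### The arm

A 6-joint arm with a two-finger parallel gripper is mounted at the origin on the work surface. World frame = base frame: x ahead of the robot, y to its left, z up, the work surface at z = 0. Lengths are in m, angles in rad, forces in N, time in s.
With the tool pointing down it reaches from about 0.225 to 0.875 m from the base axis. Payload 3.4 kg.
Tool frame: the origin (TCP) lies on the centre line of the jaws, within the pads' length; the fingertips stand 11 mm ahead of it and the grasp point (between the pads) lies 8 mm behind it; z points along the fingers, y is the line along which they close (so a half turn about z gives the same grasp; the last joint's range is limited). The gripper opens to 85 mm and grips with 20 to 120 N. Pads are 22 mm wide; open, the fingers measure 114 mm over their backs; the gripper's body (76 mm by 85 mm) begins 54 mm behind the grasp point. The pads swing forward as they close: fully open they stand 13 mm farther back than shut.
Start: joints at [1.062, 0.276, 1.505, -0, 1.361, -0.121], TCP at [0.217, 0.532, 0.242] pointing down, gripper open.
Joint ranges: [-2.89, 2.89], [-0.75, 2.08], [0.22, 2.7], [-1.18, 4.32], [0.11, 2.71], [-2.7, 2.7]. Speed limits (rad/s): [2.57, 2.57, 3.14, 3.14, 3.14, 3.14].

### API

Orientations are given as a unit quaternion [w, x, y, z].
In Python, from rig import manip, eyes, job gives the robot as it stands.
- The arm moves only by the tool drive_tool, never from a script. Its argument "rows" is a list of rows, each a list of 3 entries, a list of its own where there are three numbers: the turn, a rotation vector about the world's x, y, z in rad, then the shift along the world's x, y, z in cm, then the finger opening in cm, from 0 to 8.54. A call has 1 to 8 rows; each row shifts and turns the commanded pose from where the row before left it; what a row does not reach is not made up. A row lasts 1/8 s, in which the tool goes at most 62.5 mm and 10.7 degrees, less where a joint would pass 70% of its speed; a pose out of reach is approached as far as the arm can. A call is refused whole if a number of a shift passes 6.25 or a number of a turn 0.188, either way. A call with a gripper value outside its range is refused whole. The fingers move at their own pace and stop on an object; "force" is the grip in N (left out, the last holds). Time passes only in rows, so rows that do not move let the fingers close. It gives the time, the measured TCP pose, the force, the opening and the grip force at its end, in the units of the state.
- manip.get_state(): the state, without advancing time (a new reading comes with each control period).
- eyes.get_image(name): name is "side" or "top" or "wrist"; returns the picture (480x640x3 uint8, red, green, blue); there is no depth.
- eyes.get_calibration(name): a dict with "camera_matrix" (3x3 intrinsics, pixels), "view" (4x4, takes a point from world to camera coordinates). Camera axes: x right, y up, looking along -z (the intrinsics and any distortion apply to the point x, -y, -z); pixel columns grow to the right and rows downward; lengths in m; the calibration is good to about 2 mm. A picture is of the moment at which its call begins: read the wrist's pose just before it. get_calibration takes no time and is no camera call; for the wrist camera it gives the pose at the moment of the call.
- job.sign_off(): hands the job in; it is judged then, once.
The state is a dict: "clock": time; "qpos": joint angles; "qd": joint speeds; "effort": joint torques, N m; "position": TCP position; "ee_rot": TCP orientation; "contact_force": force on the tool from outside, world axes, zero at the start; "moment": the same for the moment, N m; "width": finger opening in m; "gripper_force": force on a finger pad.
Only numpy, scipy, OpenCV 4.12 (cv2) and the standard library are available. Lean on these libraries where they do the work, as an engineer would, in place of code of your own. Each camera call takes 0.05 s, during which the arm holds its last target. There are 200 camera calls.

### The job

A newly printed blade has been fitted to the brake lever of the scooter handlebar in the vice: using only the outside of the fingers, never pinching or hooking the blade, push the brake lever in towards its grip until it stops, then come away so that it springs all the way back out. Push it in to its stop a second time and finish there, still holding it firmly against the stop, so that the gap left between blade and grip can be measured. Do not force the lever, and leave the thumb throttle and everything lying about as they are.

Things in the scene. Friction and masses are not known exactly. Their poses are not given: they have to be found in the camera images.
- brake_lever (a joint): Angle of the brake lever, rad: 0 sprung fully out (as at the start), 0.32 against its solid end stop. The return spring asks about 3 N at lever_face at 0, rising evenly to about 8 N just before the stop. At the stop the blade lies parallel to the bar, about 19 mm clear of the grip. Blade: grey, straight, level, 113 mm from pivot to ball tip, 14 mm high, 9 mm thick (13 mm near the pivot).
- lever_face (a point): The place to push: on the blade's outer face, towards the robot, at half height (210 mm above the table), 85 mm from the pivot. Moves with the blade, about 27 mm from fully out to the stop. Its -x axis points out of the face, away from the grip; its -y axis runs along the blade to the tip. The lever is on the robot's side of the bar, at the bar's end towards the robot's right (-y).
- lever_ball (a point): Centre of the 18 mm ball at the blade's tip, 113 mm from the pivot. Moves with the blade.
- brake_pivot (a point): Fixed on the handlebar: centre of the lever's upright pivot, at the blade's half height, in a black bracket. Axes of the handlebar: +y along the bar (brake end at -y), +x from lever to bar (bar's axis 40 mm away), z up. lever_face lies from here at x -4.5, y -85 mm at the stop and about x -31, y -79 mm when out. Nothing in front of the blade is as high as it; the display, 82 mm to +y, reaches 36 mm higher.
- brake_grip (a point): Middle of the black rubber grip at the brake end of the handlebar, on the bar's axis, 210 mm above the table; the grip is 32 mm thick and 118 mm long, with ribs and a 40 mm flange at its inner end. Axes as brake_pivot.
- fixture: All fixed to the bench: a 320 x 280 mm plywood board with a blue bench vice (jaw tops 138 mm up, T-bar on the far side) that clamps a scooter's steering tube stub, and on it the handlebar, 472 mm wide, 22 mm tube, with a display in the middle and a bell. Origin on the table under the middle of the bar; y along the bar, x square to it, away from the robot (yaw -0.3 to 0.4 rad).
- throttle (a joint): Angle of the thumb throttle, rad, 0 at rest, 0.7 fully pressed: leave it alone.
- throttle_pad (a point): Pad of the thumb throttle, a short grey paddle on the far side of the bar at the other (+y) end, inside of that grip.
- spare_grip: Loose spare rubber grip standing upright on the board near the vice, 118 mm tall, 32 mm thick (flange 40 mm); origin at its foot. Leave it.
- oil_bottle: Loose small white bottle, 42 mm thick, 105 mm tall, standing on the robot's side of the lever; origin at its foot. Leave it.
- old_blade: Loose old aluminium lever blade lying on the table, 120 mm long, up to 18 mm high; origin under its middle, along its y. Leave it.
- caliper: Loose steel calliper lying flat beyond the brake end of the board, 235 mm long, 14 mm high; origin under the middle of its beam, which runs along x. Leave it.
- screwdriver: Loose screwdriver lying on the table beside the throttle end of the board; along its x. Leave it.
- bolt_tray: Loose open black tray of bolts, 105 x 75 x 32 mm; origin under its middle. Leave it.
- spool: Loose filament spool lying flat, 200 mm wide, 66 mm high, at the right of the table; origin under its middle. Leave it.

How it is judged:
By the outcome, as a careful person would: the job done as asked, in the order asked, and still so for the second after the job is handed in, while the arm keeps its last pose, push and grip.
It also fails if it takes over 38 s, if anything falls off the work surface, if the arm or the gripper's body presses on something with over 40 N, if the wrist force passes 120 N, or if a joint passes its speed limit or range.

## Working session

There is one attempt and no reset: what is moved stays moved. The work goes in short steps, Python scripts to look and compute and a tool call to move; the robot and the scene stay as the last step left them, time stands still between calls to the robot, and variables do not carry over. Pictures are saved under pics/ and viewed, at most 10 in all, crops included, and the job is handed in when it is done.

Besides the shell and the picture viewer there is one more tool, called after "Emit:" as name(argument=value, ...), one argument or row to a line, values as JSON. drive_tool: Moves the arm, as the interface text tells. Its arguments: {"type":"object","properties":{"rows":{"type":"array"},"force":{"type":"number"}},"required":["rows"]}

```bash
mkdir -p pics; ls; python3 - <<'E'
from rig import manip, eyes, job
import cv2
s=manip.get_state(); print(s)
for n in("top","side"):
    cv2.imwrite(f"pics/{n}0.png",eyes.get_image(n)[:,:,::-1]); c=eyes.get_calibration(n); print(n,c)
E
```

```text
pics
{'clock': 0.0, 'qpos': array([ 1.06202161e+00,  2.76545559e-01,  1.50613184e+00,  1.51750887e-05,
        1.36068648e+00, -1.20986268e-01]), 'qd': array([ 1.65228364e-04,  4.58551628e-04,  1.22335153e-05,  1.28703070e-03,
        3.68159735e-04, -5.93597203e-04]), 'effort': array([-1.52151744e-03, -4.16769147e+01, -2.45812798e+01, -5.41788165e-05,
        1.05991244e-02, -3.14354895e-05]), 'position': array([0.21717527, 0.53186108, 0.2414684 ]), 'ee_rot': array([-2.81331203e-04,  1.92683081e-01,  9.81260641e-01, -8.39772178e-04]), 'contact_force': array([ 0.10584789, -0.16907513, -0.69639835]), 'moment': array([0.05044052, 0.02351282, 0.00097981]), 'gripper_force': 0.0, 'width': 0.0854739162615309}
top {'camera_matrix': array([[494.30519738,   0.        , 327.87338376],
       [  0.        , 494.30519738, 233.23082396],
       [  0.        ,   0.        ,   1.        ]]), 'view': array([[-0.00796634, -0.9997616 , -0.02032906, -0.03192525],
       [ 0.9895094 , -0.01081401,  0.14406322, -0.57354338],
       [-0.14424871, -0.01896814,  0.98935965, -1.180116  ],
       [ 0.        ,  0.        ,  0.        ,  1.        ]])}
side {'camera_matrix': array([[533.18689315,   0.        , 316.49550047],
       [  0.        , 533.18689315, 238.53421395],
       [  0.        ,   0.        ,   1.        ]]), 'view': array([[ 0.93222669, -0.36186316, -0.00290682, -0.54002092],
       [ 0.25244793,  0.64455557,  0.72167732, -0.22971289],
       [-0.25927483, -0.67350068,  0.69222351, -1.23216526],
       [ 0.        ,  0.        ,  0.        ,  1.        ]])}
```

View pics/top0.png

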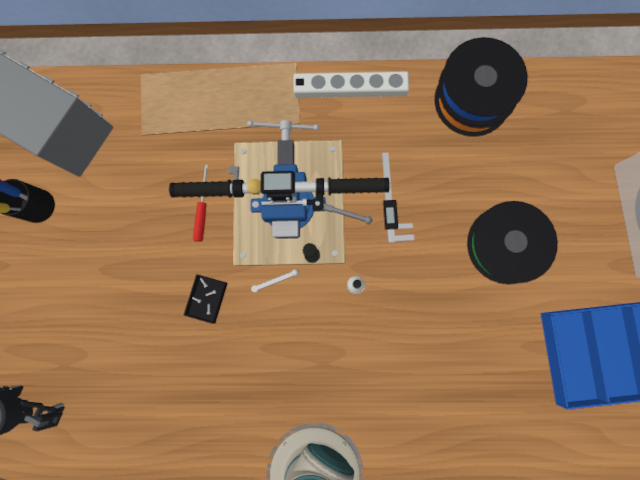

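View pics/side0.png

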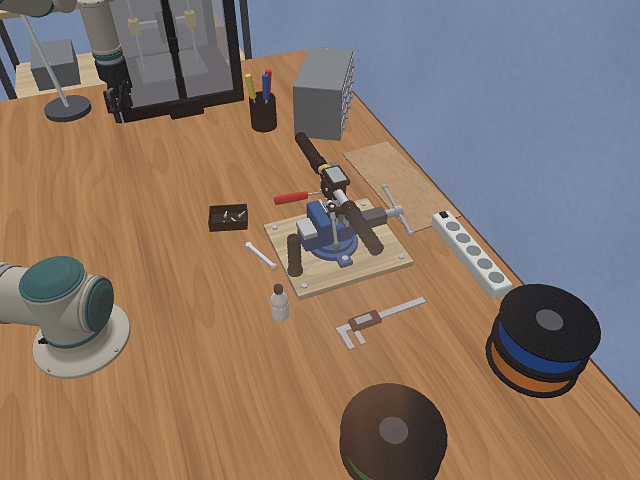

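The top view shows the bar from (170,190) to (388,185). The lever's pivot is near (318,204) and its ball near (369,220), with the bottle at (356,285). I'll zoom in and cast rays.

```bash
cat > h.py <<'E'
import numpy as np
from rig import eyes
def ray(n,u,v,z):
    c=eyes.get_calibration(n);K,V=c["camera_matrix"],c["view"]
    d=np.linalg.inv(K)@[u,v,1];R=V[:3,:3];o=-R.T@V[:3,3];d=R.T@(d*[1,-1,-1])
    return o+d*(z-o[2])/d[2]
def proj(n,p):
    c=eyes.get_calibration(n);q=c["view"]@np.r_[p,1];q=c["camera_matrix"]@(q[:3]*[1,-1,-1]);return q[:2]/q[2]
E
python3 - <<'E'
import cv2
from h import *
for nm,p,z in(("barL",(170,190),.21),("barR",(388,185),.21),("pivot",(318,204),.21),("ball",(369,220),.21),("bottletop",(356,285),.105)): print(nm,ray("top",*p,z).round(4))
a=cv2.imread("pics/top0.png")[165:305,230:430];b=cv2.imread("pics/side0.png")[170:330,260:440]
cv2.imwrite("pics/crop.png",np.vstack([cv2.resize(a,None,fx=4,fy=4,interpolation=2)]))
cv2.imwrite("pics/crop2.png",cv2.resize(b,None,fx=3.7,fy=3.7,interpolation=2))
E
```

```text
barL [0.647  0.3009 0.21  ]
barR [ 0.652  -0.1708  0.21  ]
pivot [ 0.6122 -0.0199  0.21  ]
ball [ 0.5761 -0.1284  0.21  ]
bottletop [ 0.4428 -0.1024  0.105 ]
```

View pics/crop.png

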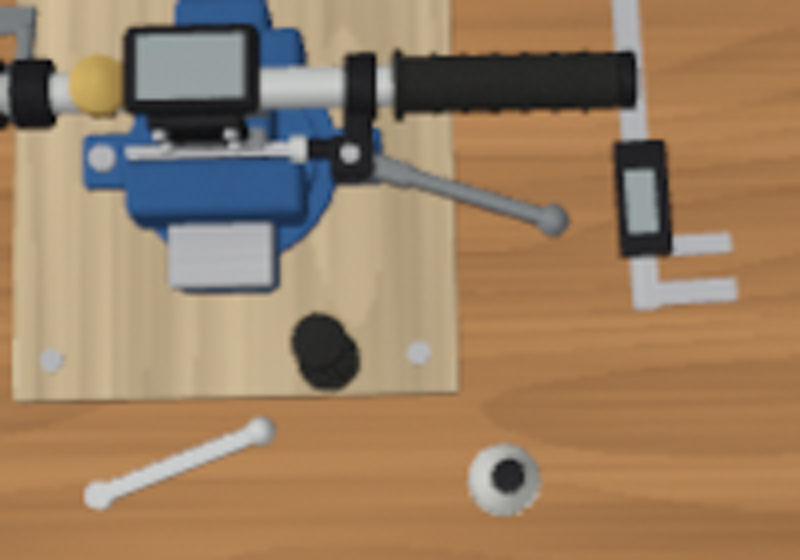

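View pics/crop2.png

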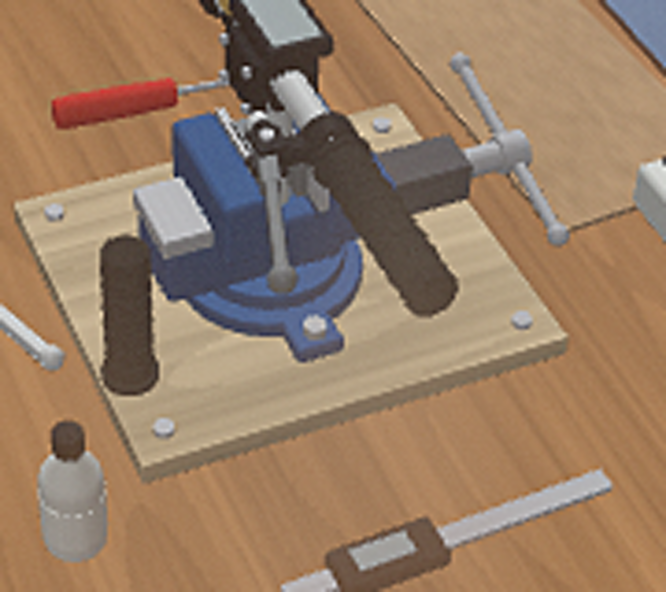

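The crops show the ball at top (367.7,219.7) and side (336.2,245.1), and the pivot screw at top (317.5,203.3). I'll check these across the two views.

```bash
python3 - <<'E'
from h import *
def tri(a,b):
    o=[];D=[]
    for n,p in(("top",a),("side",b)):
        p0=ray(n,*p,0);p1=ray(n,*p,.3);o.append(p0);D.append((p1-p0)/np.linalg.norm(p1-p0))
    st=np.linalg.lstsq(np.c_[D[0],-D[1]],o[1]-o[0],rcond=None)[0]
    P,Q=o[0]+st[0]*D[0],o[1]+st[1]*D[1]; return ((P+Q)/2).round(4),np.linalg.norm(P-Q).round(4)
print("ball",tri((367.7,219.7),(336.2,245.1)))
print("pivot screw",tri((317.5,203.3),(331.5,204.9)))
print("ball .21",ray("top",367.7,219.7,.21)); print("pivot",ray("top",317.5,203.3,.225))
print("grip ends",ray("top",230+400/4,165+82/4,.21),ray("top",230+635/4,165+80/4,.21))
E
```

```text
ball (array([ 0.5769, -0.1257,  0.2091]), np.float64(0.0001))
pivot screw (array([ 0.6095, -0.0195,  0.2291]), np.float64(0.0005))
ball .21 [ 0.57681105 -0.12567432  0.21      ]
pivot [ 0.61061425 -0.01943348  0.225     ]
grip ends [ 0.65253467 -0.04598811  0.21      ] [ 0.65199891 -0.17236039  0.21      ]
```

The ball triangulates to z = 0.209 and sits 112 mm from the pivot, and the bar's yaw is about 0, all as given. Next I'll shut the fingers and travel to a point in front of the lever.

Emit:
drive_tool(
  rows=[
    [[0,0,0.03],[2.0,-4.0,0],0],
    [[0,0,0.03],[2.0,-4.0,0],0],
    [[0,0,0.03],[2.0,-4.0,0],0],
    [[0,0,0.03],[2.0,-4.0,0],0],
    [[0,0,0.03],[2.0,-4.0,0],0],
    [[0,0,0.03],[2.0,-4.0,0],0],
    [[0,0,0.03],[2.0,-4.0,0],0],
    [[0,0,0.03],[2.0,-4.0,0],0],
  ],
  force=40,
)

```text
clock: 1.1
position: [0.3777, 0.2109, 0.2421]
ee_rot: [-0.0, 0.073, 0.997, -0.0]
contact_force: [1.0, 0.4, 0.1]
width: -0.0003
gripper_force: 0.0
```

Emit:
drive_tool(
  rows=[
    [[0,0,0.03],[2.0,-4.0,0],0],
    [[0,0,0.03],[2.0,-4.0,0],0],
    [[0,0,0.03],[2.0,-4.0,0],0],
    [[0,0,0.03],[2.0,-4.0,0],0],
    [[0,0,0.03],[2.0,-4.0,0],0],
    [[0,0,0.0],[2.0,-4.0,0],0],
    [[0,0,0.0],[2.0,-4.0,0],0],
    [[0,0,0],[1.0,-2.0,0],0],
  ],
)

```text
clock: 2.1
position: [0.528, -0.0895, 0.2418]
ee_rot: [-0.0, -0.0, 1.0, 0.0]
contact_force: [-0.4, -0.2, -1.2]
width: -0.0004
gripper_force: 0.0
```

Emit:
drive_tool(
  rows=[
    [[0,0,0],[0,-0.7,-1.8],0],
    [[0,0,0],[0,0,-1.8],0],
    [[0,0,0],[0.8,0,0],0],
    [[0,0,0],[0,0,0],0],
  ],
)

```text
clock: 2.6
position: [0.5365, -0.0943, 0.2069]
ee_rot: [0.001, -0.001, 1.0, 0.0]
contact_force: [0.4, -0.1, -0.3]
width: 0.0001
gripper_force: 0.0
```

```bash
python3 - <<'E'
from h import *
import cv2
from rig import manip
s=manip.get_state();print(s["position"],s["contact_force"])
a=eyes.get_image("top")[165:305,280:400,::-1];b=eyes.get_image("side")[150:310,260:420,::-1]
a=cv2.resize(a,None,fx=3.3,fy=4,interpolation=2);b=cv2.resize(b,(400,560),interpolation=2)
cv2.imwrite("pics/c3.png",np.hstack([a,b]))
E
```

```text
[ 0.53650539 -0.0943192   0.20686026] [ 0.43672924 -0.07333228 -0.25525995]
```

View pics/c3.png

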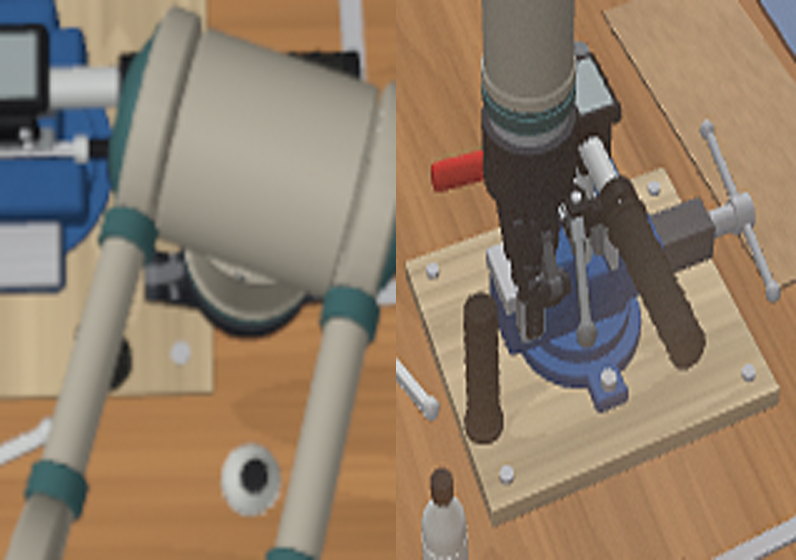

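In the side view the shut fingers, with tips near (535,330), stand just in front of the blade and its ball at (587,335), well clear of it. I'll push in gently.

Emit:
drive_tool(
  rows=[
    [[0,0,0],[1.0,-0.2,0],0],
    [[0,0,0],[1.0,0,0],0],
    [[0,0,0],[0.5,0,0],0],
    [[0,0,0],[0.5,0,0],0],
    [[0,0,0],[0,0,0],0],
  ],
)

```text
clock: 3.32
position: [0.5658, -0.0967, 0.2062]
ee_rot: [-0.0, -0.001, 1.0, 0.0]
contact_force: [0.4, 0.3, -1.1]
width: -0.0002
gripper_force: 0.0
```

Emit:
drive_tool(
  rows=[
    [[0,0,0],[0.5,0,0],0],
    [[0,0,0],[0.5,0,0],0],
    [[0,0,0],[0.5,0,0],0],
    [[0,0,0],[0.2,0,0],0],
    [[0,0,0],[0,0,0],0],
    [[0,0,0],[0,0,0],0],
  ],
)

```text
clock: 4.08
position: [0.5805, -0.0974, 0.2059]
ee_rot: [-0.002, -0.001, 1.0, -0.001]
contact_force: [-5.3, -2.6, 0.9]
width: -0.0004
gripper_force: 2.6
```

Emit:
drive_tool(
  rows=[
    [[0,0,0],[0.4,0,0],0],
    [[0,0,0],[0.4,0,0],0],
    [[0,0,0],[0.2,0,0],0],
    [[0,0,0],[0,0,0],0],
    [[0,0,0],[0,0,0],0],
  ],
)

```text
clock: 4.7
position: [0.5898, -0.0983, 0.2059]
ee_rot: [-0.003, -0.001, 1.0, -0.001]
contact_force: [-7.5, -4.3, 1.3]
width: -0.0
gripper_force: 3.5
```

Emit:
drive_tool(
  rows=[
    [[0,0,0],[0.3,0,0],0],
    [[0,0,0],[0,0,0],0],
    [[0,0,0],[0,0,0],0],
  ],
)

```text
clock: 5.08
position: [0.5927, -0.0985, 0.2059]
ee_rot: [-0.003, -0.001, 1.0, -0.002]
contact_force: [-8.0, -4.8, 1.6]
width: 0.0001
gripper_force: 3.7
```

Emit:
drive_tool(
  rows=[
    [[0,0,0],[0.3,0,0],0],
    [[0,0,0],[0,0,0],0],
    [[0,0,0],[0,0,0],0],
  ],
)

```text
clock: 5.45
position: [0.5953, -0.0986, 0.2059]
ee_rot: [-0.004, -0.001, 1.0, -0.002]
contact_force: [-8.2, -5.1, 1.9]
width: 0.0001
gripper_force: 4.2
```

Emit:
drive_tool(
  rows=[
    [[0,0,0],[0.2,0,0],0],
    [[0,0,0],[0,0,0],0],
    [[0,0,0],[0,0,0],0],
  ],
)

```text
clock: 5.82
position: [0.5961, -0.0986, 0.2059]
ee_rot: [-0.005, -0.001, 1.0, -0.002]
contact_force: [-10.9, -5.9, 3.3]
width: 0.0001
gripper_force: 5.5
```

Emit:
drive_tool(
  rows=[
    [[0,0,0],[0.2,0,0],0],
    [[0,0,0],[0,0,0],0],
    [[0,0,0],[0,0,0],0],
  ],
)

```text
clock: 6.2
position: [0.5962, -0.0986, 0.2058]
ee_rot: [-0.007, -0.001, 1.0, -0.002]
contact_force: [-14.4, -5.0, 5.3]
width: 0.0001
gripper_force: 7.4
```

```bash
python3 - <<'E'
from h import *
import cv2
b=eyes.get_image("side")[170:290,270:400,::-1]
cv2.imwrite("pics/c4.png",cv2.resize(b,None,fx=5,fy=5,interpolation=2))
E
```

```text
(no output)
```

View pics/c4.png

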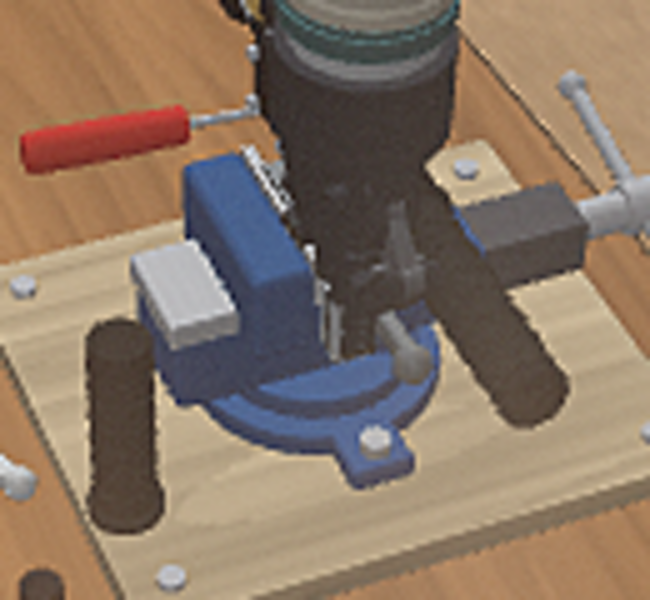

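The blade now lies parallel to the grip, with its ball at crop (408,362), which is full-image (351.6,242.4). I'll check its angle.

```bash
python3 - <<'E'
from h import *
print(ray("side",351.6,242.4,.209), "want x~.611 y~-.132")
E
```

```text
[ 0.61126021 -0.13005506  0.209     ] want x~.611 y~-.132
```

The lever is at its stop, so I'll come away.

Emit:
drive_tool(
  rows=[
    [[0,0,0],[-0.8,0,0],0],
    [[0,0,0],[-0.8,0,0],0],
    [[0,0,0],[-0.8,0,0],0],
    [[0,0,0],[-0.8,0,0],0],
    [[0,0,0],[-1.0,0,0],0],
    [[0,0,0],[-1.2,0,0],0],
    [[0,0,0],[-1.0,0,0],0],
    [[0,0,0],[0,0,0],0],
  ],
)

```text
clock: 7.25
position: [0.5379, -0.0968, 0.2067]
ee_rot: [0.0, -0.001, 1.0, -0.0]
contact_force: [1.0, 1.0, -0.2]
width: 0.0002
gripper_force: 0.0
```

Emit:
drive_tool(
  rows=[
    [[0,0,0],[0,0,0],0],
    [[0,0,0],[0,0,0],0],
    [[0,0,0],[0,0,0],0],
    [[0,0,0],[0,0,0],0],
  ],
)

```text
clock: 7.75
position: [0.5386, -0.0966, 0.2062]
ee_rot: [-0.0, -0.001, 1.0, 0.0]
contact_force: [0.4, -0.0, 0.3]
width: -0.0001
gripper_force: 0.0
```

```bash
python3 - <<'E'
from h import *
import cv2
b=eyes.get_image("side")[170:290,270:400,::-1]
cv2.imwrite("pics/c5.png",cv2.resize(b,None,fx=5,fy=5,interpolation=2))
E
```

```text
(no output)
```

View pics/c5.png

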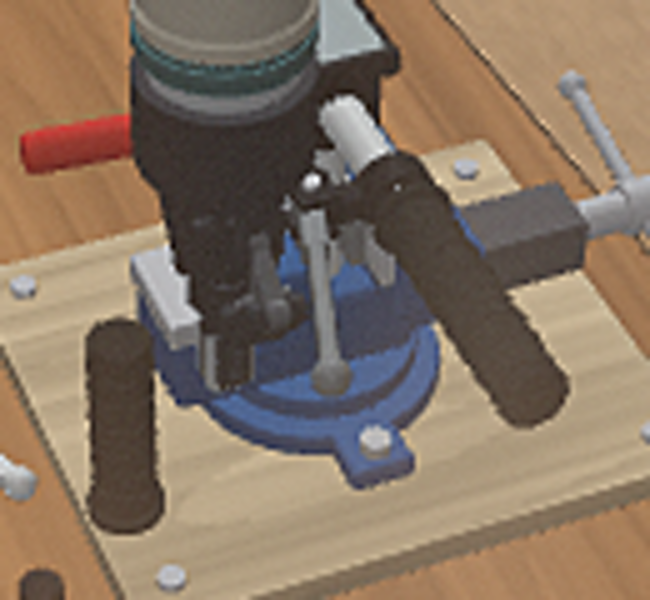

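The ball is back at (336.4,245.2), the same as at the start, so the lever is fully out and the fingers are clear. Now the second push.

Emit:
drive_tool(
  rows=[
    [[0,0,0],[1.2,0,0],0],
    [[0,0,0],[1.0,0,0],0],
    [[0,0,0],[0.6,0,0],0],
    [[0,0,0],[0.6,0,0],0],
    [[0,0,0],[0.6,0,0],0],
    [[0,0,0],[0.6,0,0],0],
    [[0,0,0],[0.6,0,0],0],
    [[0,0,0],[0.4,0,0],0],
  ],
)

```text
clock: 8.8
position: [0.5916, -0.0983, 0.2057]
ee_rot: [-0.004, -0.001, 1.0, -0.001]
contact_force: [-8.7, -4.4, 1.5]
width: -0.0001
gripper_force: 3.9
```

Emit:
drive_tool(
  rows=[
    [[0,0,0],[0.3,0,0],0],
    [[0,0,0],[0.3,0,0],0],
    [[0,0,0],[0.2,0,0],0],
    [[0,0,0],[0.2,0,0],0],
    [[0,0,0],[0,0,0],0],
    [[0,0,0],[0,0,0],0],
    [[0,0,0],[0,0,0],0],
  ],
)

```text
clock: 9.68
position: [0.5963, -0.0985, 0.2056]
ee_rot: [-0.009, -0.001, 1.0, -0.002]
contact_force: [-18.0, -4.1, 6.9]
width: 0.0001
gripper_force: 9.1
```

Emit:
drive_tool(
  rows=[
    [[0,0,0],[0,0,0],0],
    [[0,0,0],[0,0,0],0],
    [[0,0,0],[0,0,0],0],
    [[0,0,0],[0,0,0],0],
  ],
)

```text
clock: 10.18
position: [0.5963, -0.0985, 0.2056]
ee_rot: [-0.009, -0.001, 1.0, -0.002]
contact_force: [-17.8, -5.4, 6.6]
width: -0.0001
gripper_force: 9.1
```

```bash
python3 - <<'E'
from h import *
import cv2
b=eyes.get_image("side")[170:330,260:440,::-1]
cv2.imwrite("pics/c6.png",cv2.resize(b,None,fx=3.7,fy=3.7,interpolation=2))
E
```

```text
(no output)
```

View pics/c6.png

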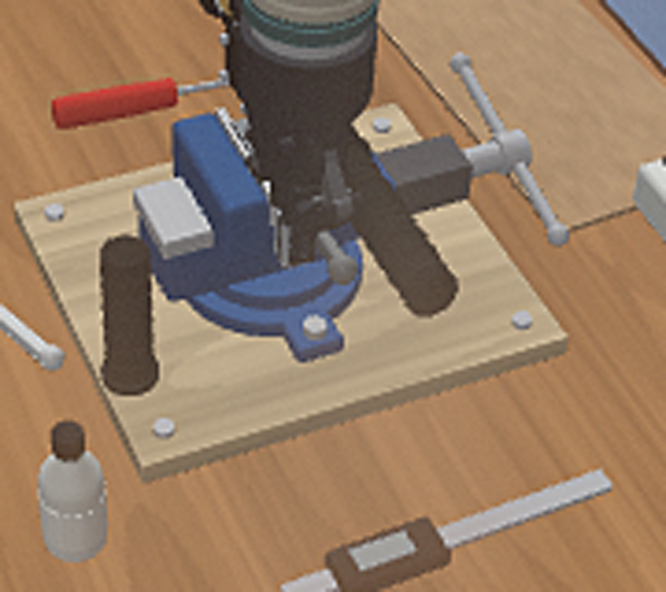

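The ball at crop (340,267) is full-image (351.9,242.2), the same stop position as before. The force is a steady 18 N, and everything else in view is where it was.

```bash
python3 -c "
from rig import job
print(job.sign_off())"
```

```text
the job is handed in; nothing more can be done
None
```

The brake lever was pushed in to its stop, let spring fully back out, then pushed to the stop again, where it is held at about 18 N; the job is handed in, with 10.2 s of the 38 s used.

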